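# Put the tube mixer into third speed and start it

### The job

Set the tube roller mixer running in third speed: push its gated speed lever across to the right and then forward (away from you) fully home in the third forward slot, without putting it into any other slot on the way. Then press the start button all the way down and let it come back up. Leave the tube lying on the rollers and do not shift or lift the things standing round the mixer.

Things in the scene. Friction and masses are not known exactly. Their poses are not given: they have to be found in the camera images.
- mixer: Tube roller mixer, a low white box fixed to the trolley, 150 mm deep (x), 220 mm wide (y), turned by up to 0.32 rad. Origin: centre of its underside on the trolley top; +x forward to its back (away from the robot), +y left, z up. The front deck (x -75 to +22 mm), 74 mm high, has the lever gate and the start button; behind it two rollers lie along y (tops 71, end blocks 74 mm high).
- gate_middle (a point): Middle of the steel gate plate, flush in the front deck, 74 mm up; axes as the mixer's. The cut-out is one neutral cross channel along y through this point with three lanes at y +20, 0 and -20 mm; each lane has a slot forward (+x) and a slot backward, ending 22 mm from the channel's middle. Channel and slots are 12 mm wide. Forward slots count from the left; one, two, three small pips mark them.
- third_slot (a point): Point in the plane of the deck, in the third forward slot, the rightmost one: 16 mm forward and 20 mm right of the gate's middle. Axes as the mixer's.
- pivot (a point): Pivot of the lever, inside the mixer 54 mm below the gate's middle, 20 mm above the trolley top; the lever leans about it both across and fore and aft.
- lever_knob (a point): Centre of the dark round knob, 28 mm in diameter, on the 7 mm steel stem, 115 mm from the pivot: 135 mm above the trolley top with the lever upright, 127 mm leaning fully left or right, about 121 mm in the third slot. The lever stays where it is left (about 1 N at the knob moves it). Lane to lane the knob moves about 42 mm, from neutral to the end of a forward slot about 38 mm.
- lever_across (a joint): Lean of the lever across the gate, rad: 0 upright (second lane), positive to the right (mixer -y). First lane about -0.37, third lane about +0.33 to +0.44; the channel stops it there. At the start it lies anywhere in neutral between the first lane and just right of the second.
- lever_fore (a joint): Lean of the lever forward, rad: 0 in neutral, positive forward (mixer +x); about +0.33 at the end of a forward slot, -0.33 at the end of a backward slot. Between the lanes the gate stops it at about +-0.05 (a little give when pushed hard).
- start_button (a joint): Travel of the start button, m: 0 up, 0.006 fully down. Spring return; about 2 N starts it, 5 N holds it fully down.
- start_button_top (a point): Centre of the top face of the round grey start button, 26 mm in diameter, in a dark collar 42 mm in diameter, on the left of the front deck at mixer x -25, y +75 mm; the face is 96 mm above the trolley top when up and moves straight down.
- roller_tube: Blood tube 18 mm in diameter, 122 mm long, loose, lying on the two rollers along the mixer's y, its top 85 mm above the trolley top. Origin at the centre of its round foot (left end).
- antiseptic: Green squeeze bottle 41x61x99 mm, loose bystander at the right; origin at the centre of its underside.
- dropper: Amber dropper bottle 34 mm in diameter, 102 mm high, loose bystander at the right; origin at the centre of its underside.
- cup: Specimen cup with screw lid, 46 mm in diameter, 59 mm high, loose bystander at the right; origin at the centre of its underside.
- timer: Round twist timer, 62 mm in diameter, 44 mm high, loose bystander at the left; origin at the centre of its underside.

How it is judged:
By the outcome, as a careful person would: the job done as asked, in the order asked, and still so for the second after the job is handed in, with the robot touching nothing.
It also fails if it takes over 59 s, if anything falls off the work surface, if the arm or the gripper's body presses on something with over 40 N, if the wrist force passes 120 N, or if a joint passes its speed limit or range.

### The arm

A 7-joint arm with a two-finger parallel gripper is mounted at the origin on a cart in front of the work surface, level with it; the furniture and walls round the work are solid. World frame = base frame: x ahead of the robot, y to its left, z up, the work surface at z = 0. Lengths are in m, angles in rad, forces in N, time in s.
With the tool pointing down it reaches from about 0.4 to 0.75 m from the base axis. Payload 19.5 kg.
Tool frame: the origin (TCP) lies midway between the tips of the shut fingers; the grasp point (between the pads) lies 19 mm behind it; z points along the fingers, x is the direction in which the jaws open and shut, and the axes are right-handed (so a half turn about z gives the same grasp; the last joint's range is limited). The gripper opens to 85 mm and grips with 20 to 120 N. Pads are 22 mm wide; open, the fingers measure 114 mm over their backs; the gripper's body (76 mm by 85 mm) begins 54 mm behind the grasp point. The pads swing forward as they close: fully open they stand 13 mm farther back than shut.
Start: joints at [-1.273, 0.707, -0.028, 1.485, 0.022, 0.951, -0.075], TCP at [0.192, 0.542, 0.211] pointing down, gripper open.
Joint ranges: [-2.71, 2.71], [-0.32, 2.16], [-1.57, 1.52], [0, 2.45], [-1.46, 4.6], [0, 2.02], [-2.83, 2.83]. Speed limits (rad/s): [1.89, 1.89, 2.57, 2.57, 3.01, 3.01, 3.01].

### API

Orientations are given as a 3x3 rotation matrix whose columns are the frame's x, y, z axes.
In Python, from bench import monitor, cams, ticket gives the robot as it stands.
- The arm moves only by the shell command python3 -m creep 'ROWS'. ROWS is JSON, a list that holds one entry, the list of rows, each a list of 7 numbers: the turn, a rotation vector about the tool's x, y, z in degrees, then the shift along the tool's x, y, z in cm, then the opening, from -1 (shut) to 1 (fully open), so that 0 is half open. In form: [[[wx, wy, wz, dx, dy, dz, jaw], ...]]. A call has exactly 10 rows; each row shifts and turns the commanded pose from where the row before left it, along the tool's axes as they then stand; what a row does not reach is not made up. A row lasts 1/10 s, in which the tool goes at most 50 mm and 8.59 degrees, less where a joint would pass 70% of its speed; a pose out of reach is approached as far as the arm can. A call with a gripper value outside its range is refused whole. The fingers move at their own pace and stop on an object; the grip force is fixed at half the most. Time passes only in rows, so rows that do not move let the fingers close, or fill a call up. It gives the time, the measured TCP pose, the force and the opening at its end, in the units of the state.
- monitor.observe(): the state, without advancing time (a new reading comes with each control period).
- cams.get_image(name): name is "scene" or "top"; returns a dict with "frame" (400x640x3 uint8, red, green, blue), "K" (3x3 intrinsics, pixels), "R" (3x3) and "t" (3): a world point X has camera coordinates R X + t. Camera axes: x right, y down, z forward; pixel columns grow to the right and rows downward; lengths in m; the calibration is good to about 2 mm. A picture is of the moment at which its call begins. There is no depth.
- ticket.hand_in(): hands the job in, once; it reports no verdict.
The state is a dict: "t": time; "joint_positions": joint angles; "joint_velocities": joint speeds; "effort": joint torques, N m; "tcp_pos": TCP position; "tcp_rot": TCP orientation; "ft_force": force on the tool from outside, world axes, zero at the start; "ft_torque": the same for the moment, N m; "grip_width": finger opening in m.
Only numpy, scipy, OpenCV 4.12 (cv2) and the standard library are available. Lean on these libraries where they do the work, as an engineer would, in place of code of your own. Each camera call takes 0.05 s, during which the arm holds its last target.

## Working session

There is one attempt and no reset: what is moved stays moved. The work goes in short steps, Python scripts to look and compute and a shell command to move; the robot and the scene stay as the last step left them, time stands still between calls to the robot, and variables do not carry over. Pictures are saved under pics/ and viewed, and the job is handed in when it is done.

```bash
ls; mkdir -p pics; python3 - <<'E'
from bench import monitor, cams
import cv2
s=monitor.observe()
for k,v in s.items(): print(k,v)
for n in ("scene","top"):
    d=cams.get_image(n); cv2.imwrite(f"pics/{n}0.png",d["frame"][:,:,::-1]); print(n,d["K"],d["R"],d["t"])
E
```

```text
pics
t 0.0
joint_positions [-1.27270103  0.70704666 -0.02762665  1.48497355  0.02201576  0.95091128
 -0.07550995]
joint_velocities [ 1.19967306e-05 -3.75152327e-04  3.24791049e-04 -4.12740019e-04
  6.89871758e-04 -1.44892657e-04  2.88471958e-03]
effort [-2.63498005e-03 -8.83209443e+01  1.23375222e+00 -2.36171401e+01
  1.67617964e-02  6.29496601e-03  3.07206744e-05]
tcp_pos [0.19155348 0.54186487 0.21036574]
tcp_rot [[ 3.33288086e-01  9.42824988e-01 -3.07880203e-04]
 [ 9.42824470e-01 -3.33288226e-01 -9.89075225e-04]
 [-1.03513768e-03  3.93699993e-05 -9.99999463e-01]]
ft_force [ 0.87533308  0.24212262 -0.04523914]
ft_torque [ 0.01431706  0.01331778 -0.01209201]
grip_width 0.08517231604357284
scene [[398.45663965   0.         319.20944095]
 [  0.         398.45663965 200.62703675]
 [  0.           0.           1.        ]] [[ 0.75700654 -0.65330672 -0.01146397]
 [-0.36505185 -0.40831522 -0.83666949]
 [ 0.54192089  0.63754922 -0.54758812]] [-0.36378944  0.27229765  0.68338373]
top [[457.81848433   0.         318.30191566]
 [  0.         457.81848433 199.92103803]
 [  0.           0.           1.        ]] [[ 0.00219499 -0.99991176  0.01310139]
 [-0.98249696 -0.00459675 -0.18622191]
 [ 0.1862657  -0.01246332 -0.98242035]] [0.00293094 0.49043372 1.04167808]
```

View pics/scene0.png

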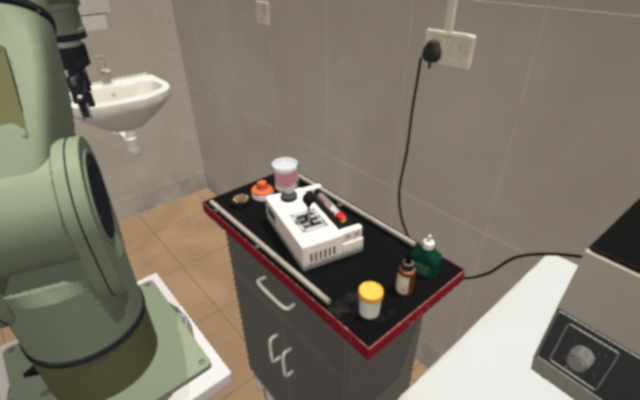

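View pics/top0.png

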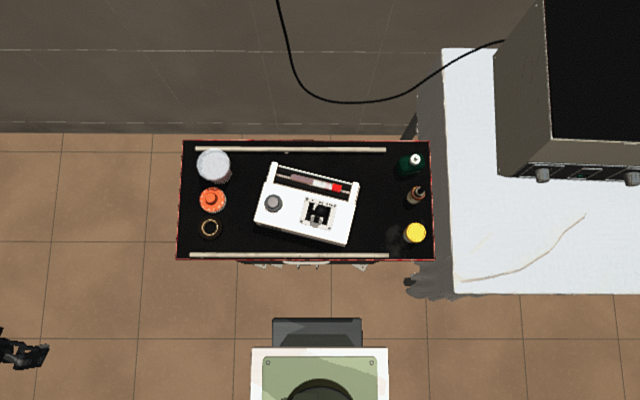

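The top view shows the mixer at about (308,205), turned clockwise. The button is at about (273,203), the gate at about (318,212), the bystanders stand left and right, and the gripper is out at the left. I'll enlarge the mixer.

```bash
python3 - <<'E'
import cv2
a=cv2.imread("pics/top0.png")[150:255,240:370]; cv2.imwrite("pics/topc.png",cv2.resize(a,None,fx=6,fy=5.7,interpolation=cv2.INTER_CUBIC) if 0 else cv2.resize(a,(780,630))[:600])
b=cv2.imread("pics/scene0.png")[170:275,255:370]; cv2.imwrite("pics/scenec.png",cv2.resize(b,(0,0),fx=5.7,fy=5.7,interpolation=cv2.INTER_CUBIC))
E
```

```text
(no output)
```

View pics/topc.png

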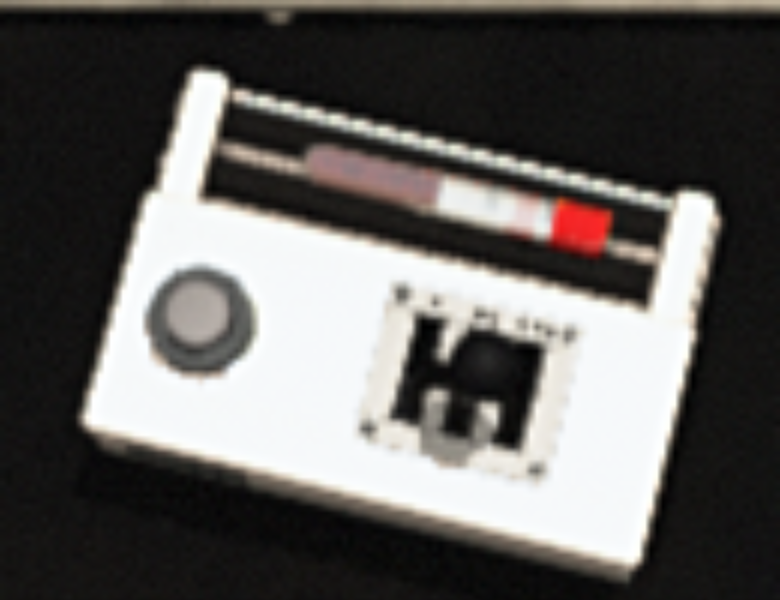

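View pics/scenec.png

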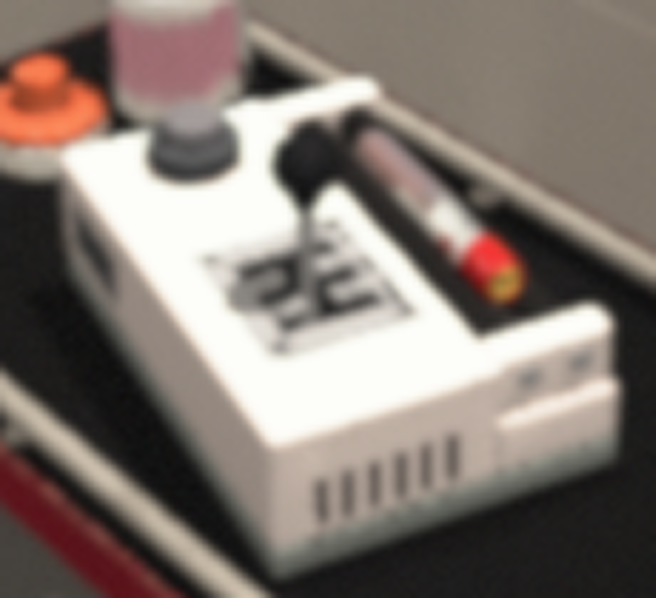

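```bash
cat > h.py <<'E'
import numpy as np, cv2
from scipy.optimize import least_squares
K={'t':np.array([[457.818,0,318.302],[0,457.818,199.921],[0,0,1]]),'s':np.array([[398.457,0,319.209],[0,398.457,200.627],[0,0,1]])}
R={'s':np.array([[0.75700654,-0.65330672,-0.01146397],[-0.36505185,-0.40831522,-0.83666949],[0.54192089,0.63754922,-0.54758812]]),
't':np.array([[0.00219499,-0.99991176,0.01310139],[-0.98249696,-0.00459675,-0.18622191],[0.1862657,-0.01246332,-0.98242035]])}
T={'s':np.array([-0.36378944,0.27229765,0.68338373]),'t':np.array([0.00293094,0.49043372,1.04167808])}
def proj(c,X):
    p=K[c]@(R[c]@np.asarray(X)+T[c]); return p[:2]/p[2]
def onplane(c,uv,z):
    d=R[c].T@np.linalg.solve(K[c],[uv[0],uv[1],1]); o=-R[c].T@T[c]
    return o+d*(z-o[2])/d[2]
def tri(obs):
    return least_squares(lambda X:np.concatenate([proj(c,X)-uv for c,uv in obs]),[.5,0,.1])
tp=lambda u,v:('t',np.array([240+u/6,150+v/6])-.4)
sp=lambda u,v:('s',np.array([255+u/5.7,170+v/5.7])-.4)
E
python3 - <<'E'
from h import *
P=[(tp(197,311),(-.025,.075,.096)),(tp(85,422),(-.075,.11,.074)),(tp(636,565),(-.075,-.11,.074)),
(tp(190,72),(.075,.11,.074)),(tp(716,196),(.075,-.11,.074)),(sp(66,150),(-.075,.11,.074)),(sp(272,443),(-.075,-.11,.074)),(sp(612,312),(.075,-.11,.074)),(sp(195,122),(-.025,.075,.096))]
def w(p,m): c,s=np.cos(p[2]),np.sin(p[2]); return np.array([p[0]+c*m[0]-s*m[1],p[1]+s*m[0]+c*m[1],m[2]])
f=lambda p:np.concatenate([proj(o[0],w(p,m))-o[1] for o,m in P])
r=least_squares(f,[.5,0,-.2],loss='soft_l1'); print(r.x, f(r.x).reshape(-1,2).round(1))
p=r.x
def m(X): c,s=np.cos(p[2]),np.sin(p[2]); d=np.array(X)[:2]-p[:2]; return np.array([c*d[0]+s*d[1],-s*d[0]+c*d[1]])*1000
for n,o in [('gt',tp(468,381)),('gs',sp(308,287))]+[('cor',tp(*q)) for q in[(402,283),(575,325),(545,478),(360,437)]]:
    X=onplane(*o,.074); print(n,X,m(X))
k=tri([tp(487,362),sp(307,160)]); print('knob',k.x,k.fun,m(k.x))
print('button',w(p,(-.025,.075,.096)))
E
```

```text
[ 0.48293802  0.02935723 -0.24660509] [[ 0.3 -0. ]
 [-0.7  0.3]
 [ 0.7  0.3]
 [-0.8 -2.6]
 [ 2.5 -0.5]
 [-1.8 -0.3]
 [-0.7 -0.4]
 [ 2.3  2.2]
 [-0.6 -1.3]]
gt [0.4542472 0.0065135 0.074    ] [-22.24637721 -29.15643983]
gs [0.45370287 0.00377554 0.074     ] [-22.10586591 -31.94443889]
cor [0.49243024 0.03208587 0.074     ] [8.5389551  4.96327288]
cor [ 0.47626038 -0.03465164  0.074     ] [  9.14978812 -63.70249305]
cor [ 0.41694956 -0.02292804  0.074     ] [-51.22857471 -66.81212297]
cor [0.4324236  0.04770292 0.074     ] [-53.46462098   5.45944624]
knob [4.51727105e-01 1.17243457e-04 1.35766970e-01] [ 0.11125967 -0.17271547 -0.1986248   0.04223523] [-23.12881666 -35.97437337]
button [0.47700284 0.10819106 0.096     ]
```

```bash
python3 -m creep '[[[0,0,-5.4,-1.2,3,0,0.2],[0,0,0,-1.5,3,0,0.2],[0,0,0,-1.5,3,0,0.2],[0,0,0,-1.5,3,0,0.2],[0,0,0,-1.5,3,0,0.2],[0,0,0,-1.5,3,0,0.2],[0,0,0,-2,3,0,0.2],[0,0,0,-2,3,0,0.2],[0,0,0,-2,3,0,0.2],[0,0,0,-2,3,0,0.2]]]'
cat >> h.py <<'E'
YAW=-.2466; EX=np.array([np.cos(YAW),np.sin(YAW),0]); EY=np.array([-np.sin(YAW),np.cos(YAW),0])
M0=np.array([.4829,.0294,0])
def go(target):
    from bench import monitor
    s=monitor.observe(); Rt=s['tcp_rot']; d=np.array(target)-s['tcp_pos']
    print('t',s['t'],'tcp',s['tcp_pos'].round(4) if hasattr(s['tcp_pos'],'round') else s['tcp_pos'],'shift cm',(np.array(Rt).T@d*100).round(2),'w',s['grip_width'],'F',np.round(s['ft_force'],1))
    Rd=np.column_stack([EY,EX,[0,0,-1]]); print('turn deg',np.degrees(cv2.Rodrigues(np.array(Rt).T@Rd)[0]).ravel().round(2))
    dm=s['tcp_pos']-M0; print('mixer xy',(dm@EX*1000).round(1),(dm@EY*1000).round(1))
E
python3 -c "
from h import *
go([.452,0,.21])"
```

```text
t: 1.1
tcp_pos: [0.4409, 0.3035, 0.2106]
tcp_rot: [[0.243, 0.97, -0.0], [0.97, -0.243, -0.0], [-0.0, -0.0, -1.0]]
ft_force: [-0.5, 1.0, -0.5]
grip_width: 0.0513
t 1.1 tcp [0.4409 0.3035 0.2106] shift cm [-29.17   8.45   0.07] w 0.05132370787577628 F [-0.5  1.  -0.5]
turn deg [-0.01  0.02  0.06]
mixer xy -107.6 255.6
```

```bash
python3 -m creep '[[[0,0,0,-3.2,0.9,0,0.2],[0,0,0,-3.2,0.9,0,0.2],[0,0,0,-3.2,0.9,0,0.2],[0,0,0,-3.2,0.9,0,0.2],[0,0,0,-3.2,0.9,0,0.2],[0,0,0,-3.2,0.9,0,0.2],[0,0,0,-3.2,0.9,0,0.2],[0,0,0,-3.2,0.9,0,0.2],[0,0,0,-3.2,0.9,0,0.2],[0,0,0,-0.4,0.3,0,0.2]]]'
python3 -c "
from h import *
go([.452,0,.118])
from bench import cams
for n in ('top','scene'):
    d=cams.get_image(n); a=d['frame'][:,:,::-1]
    a=a[140:260,230:380] if n=='top' else a[130:280,230:390]
    cv2.imwrite(f'pics/{n}1.png',cv2.resize(a,None,fx=4,fy=4,interpolation=cv2.INTER_CUBIC))
"
```

```text
t: 2.1
tcp_pos: [0.4503, -0.0025, 0.2107]
tcp_rot: [[0.247, 0.969, -0.001], [0.969, -0.247, -0.002], [-0.002, -0.0, -1.0]]
ft_force: [-0.1, 0.3, 0.2]
grip_width: 0.0513
t 2.1 tcp [ 0.4503 -0.0025  0.2107] shift cm [0.3  0.1  9.27] w 0.051300830678963974 F [-0.1  0.3  0.2]
turn deg [-0.01  0.09 -0.2 ]
mixer xy -23.8 -38.9
```

View pics/scene1.png

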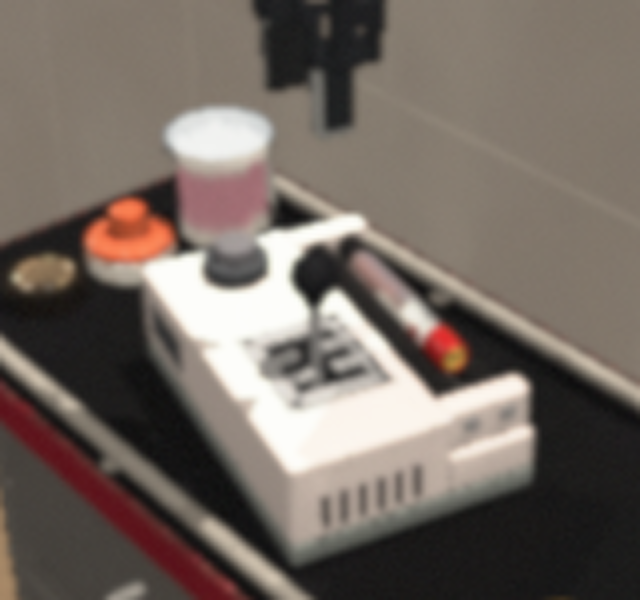

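The scene view shows the fingertips at about (330,130), directly above the dark knob at (315,270). The pads open along the mixer's y axis, so I'll go down now.

```bash
python3 -m creep '[[[0,0,-0.2,0.3,0.1,1,0.2],[0,0,0,0,0,1.2,0.2],[0,0,0,0,0,1.2,0.2],[0,0,0,0,0,1.2,0.2],[0,0,0,0,0,1.2,0.2],[0,0,0,0,0,1.2,0.2],[0,0,0,0,0,1.2,0.2],[0,0,0,0,0,1.1,0.2],[0,0,0,0,0,0,0.2],[0,0,0,0,0,0,0.2]]]'
cat > look.py <<'E'
from h import *
import sys
from bench import cams
go([.452,0,.116])
out=[]
for n in ('top','scene'):
    d=cams.get_image(n); a=d['frame'][:,:,::-1]
    a=a[150:250,250:370] if n=='top' else a[165:265,250:370]
    out.append(cv2.resize(a,None,fx=5,fy=5,interpolation=cv2.INTER_CUBIC)[:,:400] if 0 else cv2.resize(a,None,fx=6,fy=6,interpolation=cv2.INTER_CUBIC))
    cv2.imwrite(f'pics/{n}_{sys.argv[1]}.png',out[-1])
E
python3 look.py a
```

```text
t: 3.2
tcp_pos: [0.4522, 0.0048, 0.1177]
tcp_rot: [[0.238, 0.971, -0.001], [0.971, -0.238, 0.0], [0.0, -0.001, -1.0]]
ft_force: [-0.0, -0.3, 0.7]
grip_width: 0.0513
t 3.2 tcp [0.4522 0.0048 0.1177] shift cm [-0.47  0.09  0.16] w 0.051285404027900425 F [-0.  -0.3  0.7]
turn deg [-0.03 -0.    0.35]
mixer xy -23.8 -31.4
```

View pics/scene_a.png

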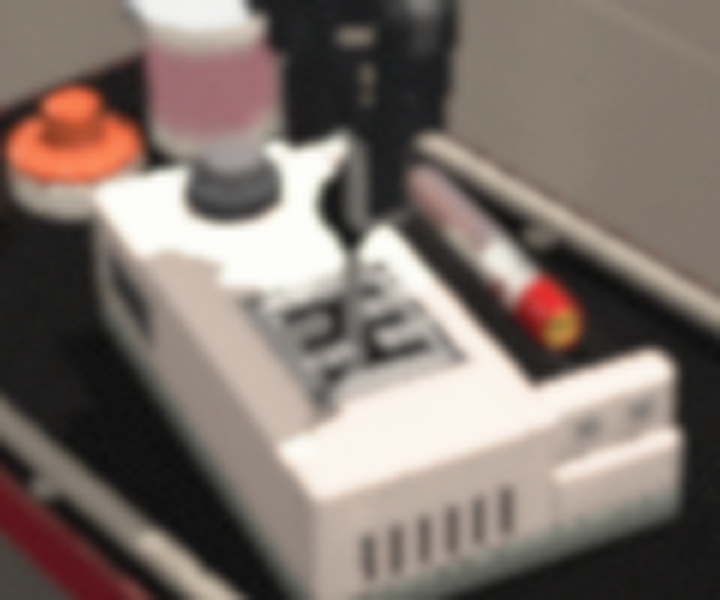

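View pics/top_a.png

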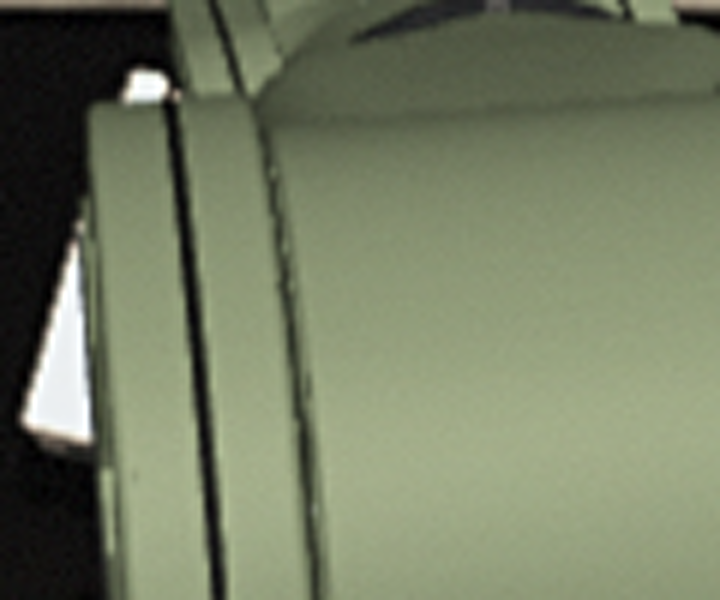

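The lever is between the pads with nothing touching. I'll narrow the jaws to a loose cage and move right along the neutral channel.

```bash
python3 -m creep '[[[0,0,0.3,-0.4,0.1,0.1,0.2],[0,0,0,0,0,0,-0.15],[0,0,0,0,0,0,-0.15],[0,0,0,-0.5,0,0.05,-0.15],[0,0,0,-0.6,0,0.1,-0.15],[0,0,0,-0.6,0,0.15,-0.15],[0,0,0,-0.6,0,0.15,-0.15],[0,0,0,-0.6,0,0.15,-0.15],[0,0,0,-0.6,0,0.15,-0.15],[0,0,0,0,0,0,-0.15]]]'
python3 look.py b
```

```text
t: 4.3
tcp_pos: [0.4434, -0.0352, 0.1091]
tcp_rot: [[0.246, 0.969, -0.001], [0.969, -0.246, -0.0], [-0.001, -0.0, -1.0]]
ft_force: [-0.3, 0.9, -0.0]
grip_width: 0.0365
t 4.3 tcp [ 0.4434 -0.0352  0.1091] shift cm [ 3.62 -0.04 -0.69] w 0.03648035887001114 F [-0.3  0.9 -0. ]
turn deg [-0.03  0.03 -0.1 ]
mixer xy -22.5 -72.3
```

View pics/scene_b.png

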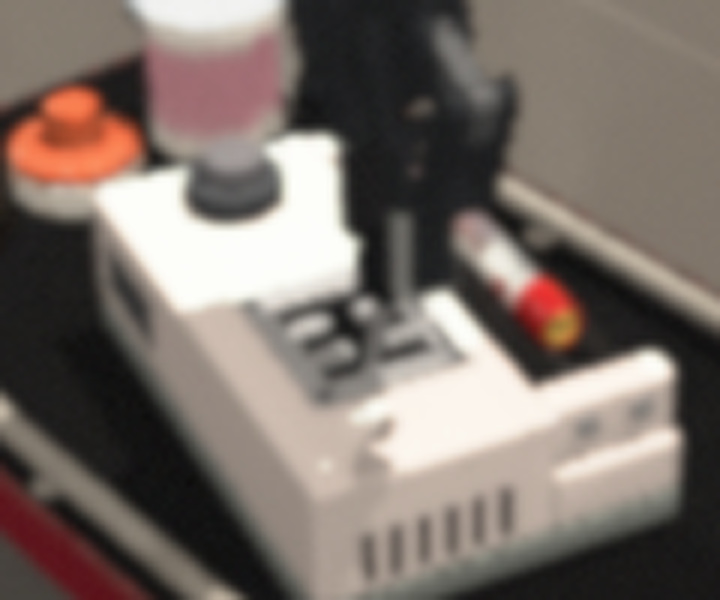

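The scene view shows the stem at about (375,310), now leaning in the right lane, with a negligible force. I'll close on the knob and then push forward in stages.

```bash
python3 -m creep '[[[0,0,0,0,0,0,-0.5],[0,0,0,0,0,0,-1],[0,0,0,0,0,0,-1],[0,0,0,0,0,0,-1],[0,0,0,0,0.3,0,-1],[0,0,0,0,0.4,0,-1],[0,0,0,0,0.4,0.05,-1],[0,0,0,0,0.4,0.05,-1],[0,0,0,0,0.3,0.05,-1],[0,0,0,0,0,0,-1]]]'
python3 look.py c
```

```text
t: 5.4
tcp_pos: [0.4632, -0.0405, 0.1091]
tcp_rot: [[0.246, 0.969, 0.005], [0.969, -0.246, -0.003], [-0.001, 0.005, -1.0]]
ft_force: [4.4, -14.8, 33.4]
grip_width: 0.016
t 5.4 tcp [ 0.4632 -0.0405  0.1091] shift cm [ 3.64 -2.08 -0.7 ] w 0.01600396849693503 F [  4.4 -14.8  33.4]
turn deg [ 0.29  0.08 -0.13]
mixer xy -2.1 -72.6
```

View pics/scene_c.png

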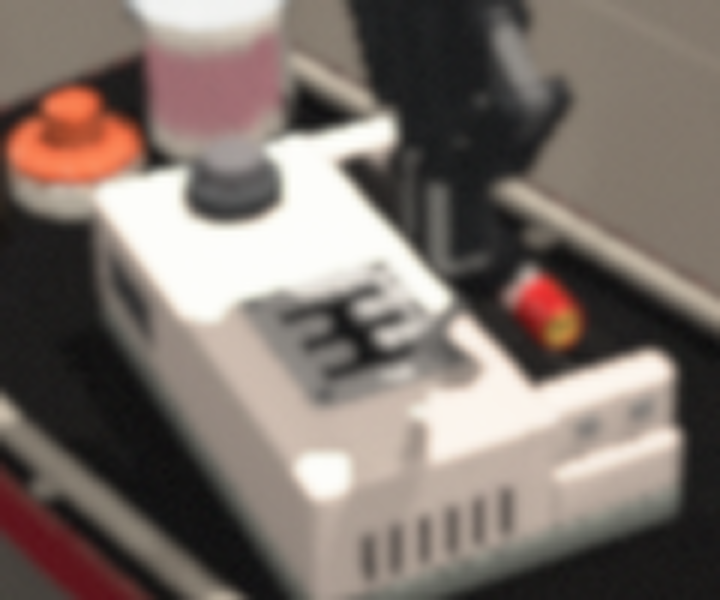

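Width is 16 mm with 33 N upward on the tool, so the knob (28 mm) isn't held at its middle. I'll open, lift straight up and look.

```bash
python3 -m creep '[[[0,0,0,0,0,0,-0.3],[0,0,0,0,0,0,0.2],[0,0,0,0,0,0,0.2],[0,0,0,0,0,0,0.2],[0,0,0,0,0,-0.5,0.2],[0,0,0,0,0,-1.5,0.2],[0,0,0,0,0,-2,0.2],[0,0,0,0,0,-2,0.2],[0,0,0,0,0,-2,0.2],[0,0,0,0,0,0,0.2]]]'
python3 look.py d
```

```text
t: 6.5
tcp_pos: [0.462, -0.0387, 0.19]
tcp_rot: [[0.245, 0.97, 0.003], [0.97, -0.245, -0.0], [0.001, 0.003, -1.0]]
ft_force: [0.2, -0.6, -0.0]
grip_width: 0.0514
t 6.5 tcp [ 0.462  -0.0387  0.19  ] shift cm [ 3.5  -1.94  7.4 ] w 0.051357124552919554 F [ 0.2 -0.6 -0. ]
turn deg [ 0.19 -0.03 -0.05]
mixer xy -3.6 -71.1
```

View pics/scene_d.png

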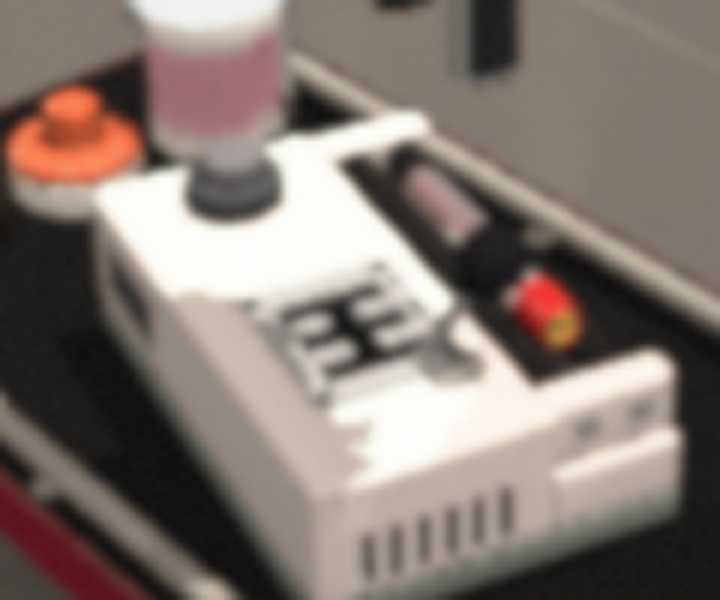

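The knob is now at crop (497,257), leaning right and forward over the third slot. I'll measure where it is.

```bash
python3 -c "
from h import *
uv=np.array([250+497/6,165+257/6])-.4
for z in (.117,.121,.125):
    d=onplane('s',uv,z)-M0; print(z,(d@EX*1000).round(1),(d@EY*1000).round(1))
G=M0+EX*-.0222+EY*-.030
piv=G.copy(); piv[2]=.020
for fo in (.2,.25,.3,.33,.36):
  for ac in (.33,.37,.44):
    # two lean conventions approx
    v=np.array([np.tan(fo),-np.tan(ac),1]); v/=np.linalg.norm(v)
    X=piv+.115*(EX*v[0]+EY*v[1]+np.array([0,0,v[2]])); d=X-M0
    print(fo,ac,(proj('s',X)-uv).round(1),(d@EX*1000).round(1),(d@EY*1000).round(1),X[2].round(4))
"
```

```text
0.117 18.4 -68.4
0.121 15.6 -73.6
0.125 12.8 -78.7
0.2 0.33 [-8.3 -1.9] -0.5 -66.6 0.1268
0.2 0.37 [-7.5 -0.3] -0.8 -70.9 0.1254
0.2 0.44 [-6.1  2.7] -1.5 -78.2 0.1223
0.25 0.33 [-6.1 -2.2] 4.8 -66.2 0.1258
0.25 0.37 [-5.3 -0.6] 4.4 -70.5 0.1243
0.25 0.44 [-4.1  2.3] 3.7 -77.7 0.1214
0.3 0.33 [-4.  -2.5] 10.1 -65.8 0.1244
0.3 0.37 [-3.3 -0.9] 9.7 -70.0 0.123
0.3 0.44 [-2.  2.] 8.8 -77.2 0.1202
0.33 0.33 [-2.8 -2.6] 13.3 -65.5 0.1235
0.33 0.37 [-2. -1.] 12.8 -69.6 0.1221
0.33 0.44 [-0.9  1.8] 11.8 -76.8 0.1194
0.36 0.33 [-1.6 -2.6] 16.4 -65.1 0.1225
0.36 0.37 [-0.9 -1.1] 15.9 -69.2 0.1212
0.36 0.44 [0.3 1.7] 14.9 -76.4 0.1185
```

The knob fits the fully-home position (x≈+15 mm, fore≈0.35), but this fit is only good to a few mm. I'll confirm by nudging it forward with shut fingers from the near side.

```bash
python3 -m creep '[[[0,0,0,0,-1.3,0,-1],[0,0,0,0,-1.5,0,-1],[0,0,0,0,0,1,-1],[0,0,0,0,0,1.2,-1],[0,0,0,0,0,1.2,-1],[0,0,0,0,0,1.2,-1],[0,0,0,0,0,1.2,-1],[0,0,0,0,0,1.2,-1],[0,0,0,0,0,0.8,-1],[0,0,0,0,0,0,-1]]]'
python3 look.py e
python3 -m creep '[[[0,0,0,0,0.2,0,-1],[0,0,0,0,0.2,0,-1],[0,0,0,0,0.2,0,-1],[0,0,0,0,0.2,0,-1],[0,0,0,0,0.2,0,-1],[0,0,0,0,0.2,0,-1],[0,0,0,0,0.1,0,-1],[0,0,0,0,0,0,-1],[0,0,0,0,0,0,-1],[0,0,0,0,0,0,-1]]]'
python3 look.py f
```

```text
t: 7.6
tcp_pos: [0.4335, -0.0317, 0.1088]
tcp_rot: [[0.245, 0.97, -0.002], [0.97, -0.245, -0.0], [-0.001, -0.002, -1.0]]
ft_force: [-0.2, 0.1, -0.0]
grip_width: -0.0001
t 7.6 tcp [ 0.4335 -0.0317  0.1088] shift cm [ 3.53  1.02 -0.72] w -0.00010623147278427559 F [-0.2  0.1 -0. ]
turn deg [-0.12  0.03 -0.03]
mixer xy -33.0 -71.3
t: 8.7
tcp_pos: [0.4466, -0.035, 0.1098]
tcp_rot: [[0.245, 0.97, -0.0], [0.97, -0.245, -0.0], [-0.0, -0.0, -1.0]]
ft_force: [-0.1, -0.2, 0.6]
grip_width: -0.0001
t 8.7 tcp [ 0.4466 -0.035   0.1098] shift cm [ 3.52 -0.33 -0.62] w -0.00014920028649939614 F [-0.1 -0.2  0.6]
turn deg [-0.01  0.01 -0.04]
mixer xy -19.5 -71.3
```

View pics/scene_f.png

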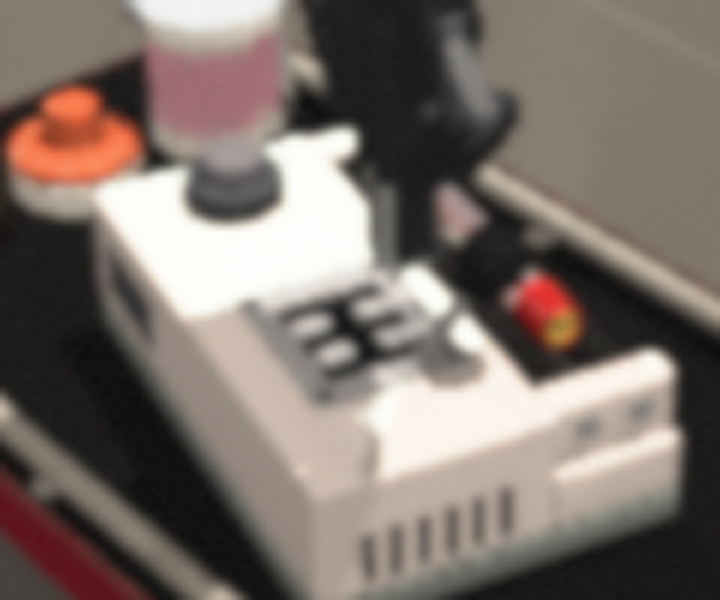

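The fingers are still clear of the knob at (490,255). I'll keep going gently.

```bash
python3 -m creep '[[[0,0,0,0,0.2,0,-1],[0,0,0,0,0.2,0,-1],[0,0,0,0,0.2,0,-1],[0,0,0,0,0.1,0,-1],[0,0,0,0,0.1,0,-1],[0,0,0,0,0,0,-1],[0,0,0,0,0,0,-1],[0,0,0,0,0,0,-1],[0,0,0,0,0,0,-1],[0,0,0,0,0,0,-1]]]'
python3 -m creep '[[[0,0,0,0,0.1,0,-1],[0,0,0,0,0.1,0,-1],[0,0,0,0,0.1,0,-1],[0,0,0,0,0,0,-1],[0,0,0,0,0,0,-1],[0,0,0,0,0,0,-1],[0,0,0,0,0,0,-1],[0,0,0,0,0,0,-1],[0,0,0,0,0,0,-1],[0,0,0,0,0,0,-1]]]'
python3 look.py g
```

```text
t: 9.8
tcp_pos: [0.4544, -0.037, 0.1098]
tcp_rot: [[0.245, 0.97, -0.0], [0.97, -0.245, -0.0], [-0.0, 0.0, -1.0]]
ft_force: [0.4, -0.6, -0.4]
grip_width: -0.0
t: 10.8
tcp_pos: [0.4573, -0.0377, 0.1098]
tcp_rot: [[0.245, 0.97, -0.0], [0.97, -0.245, -0.0], [-0.0, -0.0, -1.0]]
ft_force: [0.1, 0.1, 0.2]
grip_width: 0.0
t 10.8 tcp [ 0.4573 -0.0377  0.1098] shift cm [ 3.53 -1.44 -0.62] w 4.002917114325227e-05 F [0.1 0.1 0.2]
turn deg [-0.    0.01 -0.04]
mixer xy -8.4 -71.3
```

```bash
python3 -m creep '[[[0,0,0,0,0.1,0,-1],[0,0,0,0,0.1,0,-1],[0,0,0,0,0.1,0,-1],[0,0,0,0,0,0,-1],[0,0,0,0,0,0,-1],[0,0,0,0,0,0,-1],[0,0,0,0,0,0,-1],[0,0,0,0,0,0,-1],[0,0,0,0,0,0,-1],[0,0,0,0,0,0,-1]]]'
python3 look.py h
```

```text
t: 11.9
tcp_pos: [0.4602, -0.0384, 0.1098]
tcp_rot: [[0.245, 0.97, -0.0], [0.97, -0.245, -0.0], [-0.0, -0.0, -1.0]]
ft_force: [0.2, -0.0, -0.1]
grip_width: 0.0002
t 11.9 tcp [ 0.4602 -0.0384  0.1098] shift cm [ 3.53 -1.74 -0.62] w 0.00020332441742490975 F [ 0.2 -0.  -0.1]
turn deg [-0.    0.01 -0.04]
mixer xy -5.4 -71.3
```

View pics/scene_h.png

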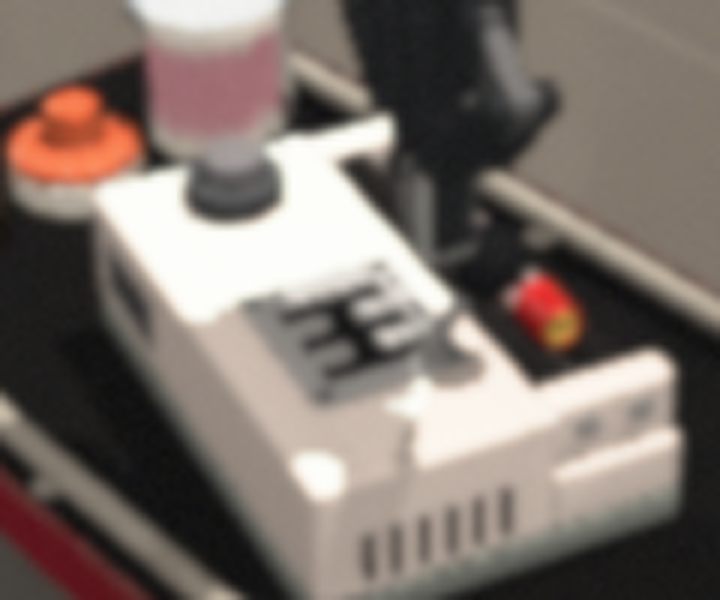

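```bash
for i in 1; do python3 -m creep '[[[0,0,0,0,0.1,0,-1],[0,0,0,0,0.1,0,-1],[0,0,0,0,0.1,0,-1],[0,0,0,0,0,0,-1],[0,0,0,0,0,0,-1],[0,0,0,0,0,0,-1],[0,0,0,0,0,0,-1],[0,0,0,0,0,0,-1],[0,0,0,0,0,0,-1],[0,0,0,0,0,0,-1]]]' | grep -E "pos|force"; done
python3 -m creep '[[[0,0,0,0,0.1,0,-1],[0,0,0,0,0.1,0,-1],[0,0,0,0,0,0,-1],[0,0,0,0,0,0,-1],[0,0,0,0,0,0,-1],[0,0,0,0,0,0,-1],[0,0,0,0,0,0,-1],[0,0,0,0,0,0,-1],[0,0,0,0,0,0,-1],[0,0,0,0,0,0,-1]]]' | grep -E "pos|force"; python3 look.py i
```

```text
tcp_pos: [0.4632, -0.0392, 0.1098]
ft_force: [0.2, 0.7, 0.8]
tcp_pos: [0.4651, -0.0397, 0.1098]
ft_force: [-0.9, -0.0, 1.3]
t 14.0 tcp [ 0.4651 -0.0397  0.1098] shift cm [ 3.53 -2.24 -0.62] w -3.703220519057834e-05 F [-0.9 -0.   1.3]
turn deg [-0.    0.01 -0.04]
mixer xy -0.4 -71.3
```

View pics/scene_i.png

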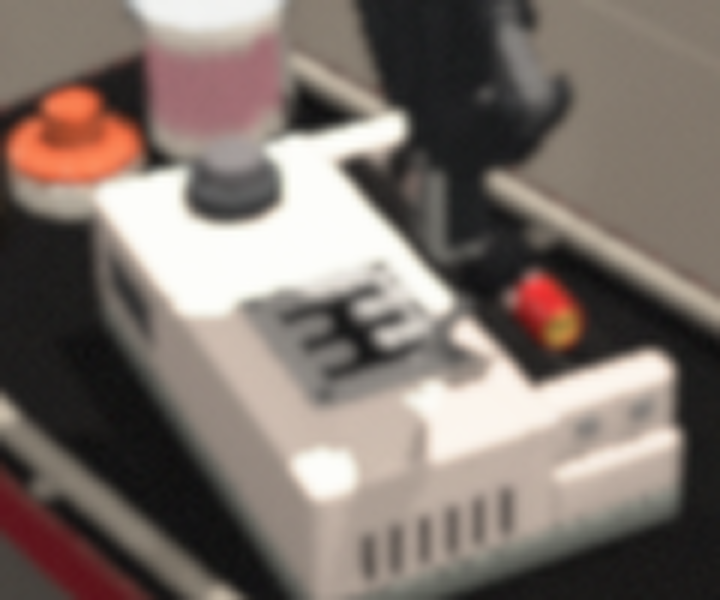

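```bash
python3 -m creep '[[[0,0,0,0,0.1,0,-1],[0,0,0,0,0.1,0,-1],[0,0,0,0,0,0,-1],[0,0,0,0,0,0,-1],[0,0,0,0,0,0,-1],[0,0,0,0,0,0,-1],[0,0,0,0,0,0,-1],[0,0,0,0,0,0,-1],[0,0,0,0,0,0,-1],[0,0,0,0,0,0,-1]]]' | grep -E "pos|force"; python3 look.py j
```

```text
tcp_pos: [0.467, -0.0402, 0.1098]
ft_force: [-3.0, 1.1, 1.3]
t 15.1 tcp [ 0.467  -0.0402  0.1098] shift cm [ 3.53 -2.44 -0.62] w 0.00011522199105069454 F [-3.   1.1  1.3]
turn deg [-0.    0.01 -0.04]
mixer xy 1.6 -71.3
```

View pics/scene_j.png

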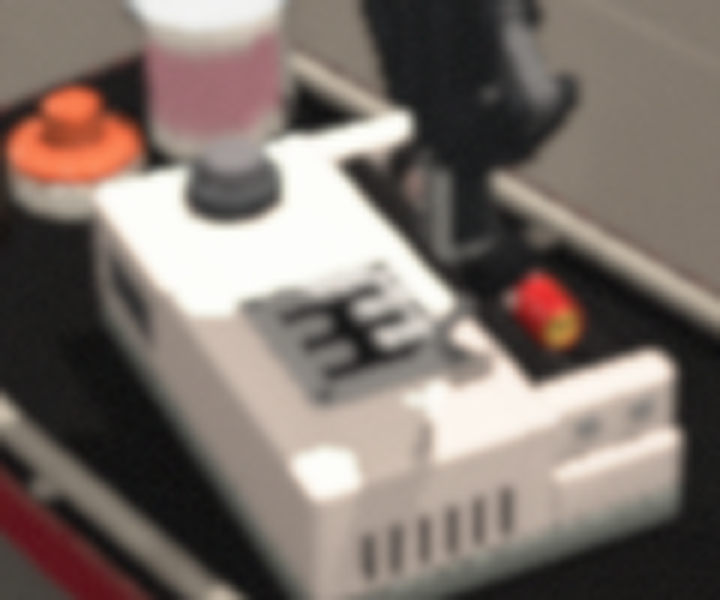

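```bash
python3 -m creep '[[[0,0,0,0,0.1,0,-1],[0,0,0,0,0.1,0,-1],[0,0,0,0,0,0,-1],[0,0,0,0,0,0,-1],[0,0,0,0,0,0,-1],[0,0,0,0,0,0,-1],[0,0,0,0,0,0,-1],[0,0,0,0,0,0,-1],[0,0,0,0,0,0,-1],[0,0,0,0,0,0,-1]]]' | grep -E "pos|force"; python3 look.py k
```

```text
tcp_pos: [0.4685, -0.0406, 0.1098]
ft_force: [-6.3, 2.2, 4.0]
t 16.2 tcp [ 0.4685 -0.0406  0.1098] shift cm [ 3.53 -2.6  -0.62] w -0.00021854802425081934 F [-6.3  2.2  4. ]
turn deg [-0.06  0.02 -0.04]
mixer xy 3.1 -71.4
```

```bash
python3 -m creep '[[[0,0,0,0,0.1,0,-1],[0,0,0,0,0.1,0,-1],[0,0,0,0,0,0,-1],[0,0,0,0,0,0,-1],[0,0,0,0,0,0,-1],[0,0,0,0,0,0,-1],[0,0,0,0,0,0,-1],[0,0,0,0,0,0,-1],[0,0,0,0,0,0,-1],[0,0,0,0,0,0,-1]]]' | grep -E "pos|force"
python3 -m creep '[[[0,0,0,0,-1,0,-1],[0,0,0,0,-1,0,-1],[0,0,0,0,-1,0,-1],[0,0,0,0,0,-1.5,-1],[0,0,0,0,0,-2,-1],[0,0,0,0,0,-2,-1],[0,0,0,0,0,-2,-1],[0,0,0,0,0,-1,-1],[0,0,0,0,0,0,-1],[0,0,0,0,0,0,-1]]]' | grep -E "pos|force"
python3 look.py l
```

```text
tcp_pos: [0.4706, -0.0415, 0.1098]
ft_force: [-5.6, -1.0, 4.7]
tcp_pos: [0.4421, -0.0338, 0.1945]
ft_force: [0.9, 0.5, -0.0]
t 18.3 tcp [ 0.4421 -0.0338  0.1945] shift cm [3.52 0.13 7.85] w -4.1198931021050654e-05 F [ 0.9  0.5 -0. ]
turn deg [ 0.03 -0.   -0.05]
mixer xy -24.2 -71.3
```

View pics/scene_l.png

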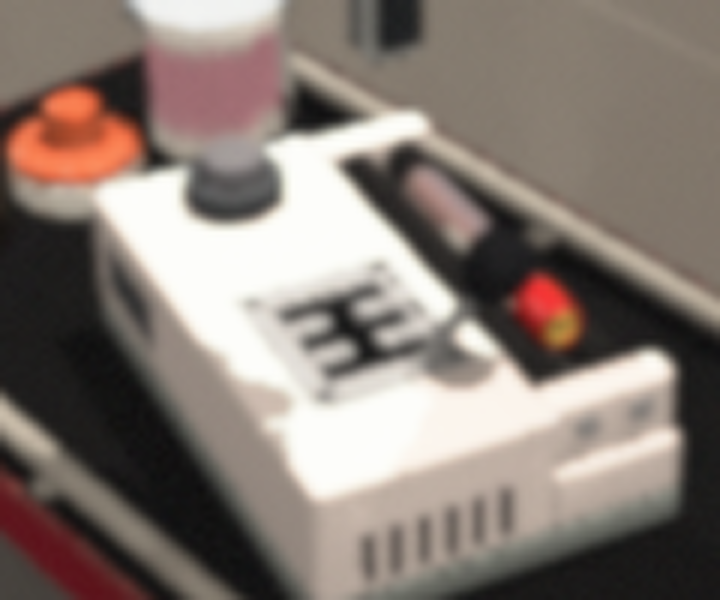

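The knob is now at (503,262), about 1 image pixel further toward home, with the tube still on the rollers at (490,240). The pushing force rose to about 7 N against a stop, so the lever is home. Next is the button. First I'll check the unlisted jar's height at the left.

```bash
python3 -c "
from h import *
k=tri([('t',np.array([214,163])),('s',np.array([285,164]))]); print(k.x,k.fun.round(1)); d=k.x-M0; print(d@EX,d@EY)
go(M0+EX*-.025+EY*.075+np.array([0,0,.115]))
"
python3 -m creep '[[[0,0,0,1,0,0,-1],[0,0,0,2,0,0,-1],[0,0,0,2,0,0,-1],[0,0,0,2,0,0,-1],[0,0,0,2,0,0,-1],[0,0,0,2,0,0,-1],[0,0,0,2,0,0,-1],[0,0,0,1.6,0,0,-1],[0,0,0,0,0,0,-1],[0,0,0,0,0,0,-1]]]' | grep -E "pos|force"
python3 -c "
from h import *
go(M0+EX*-.025+EY*.075+np.array([0,0,.096]))"
```

```text
[0.57109421 0.2489796  0.07673655] [-0.   0.1  0.1 -0. ]
0.03192497345659074 0.23446580776676348
t 18.4 tcp [ 0.4418 -0.0338  0.1942] shift cm [14.63 -0.06  7.92] w -0.00012441587287104135 F [0.1 0.2 0.2]
turn deg [-0.03  0.01 -0.04]
mixer xy -24.5 -71.3
tcp_pos: [0.4773, 0.108, 0.1944]
ft_force: [-0.4, 0.1, 0.2]
t 19.4 tcp [0.4773 0.108  0.1944] shift cm [ 0.02 -0.03  9.84] w 0.00031846667951245504 F [-0.4  0.1  0.2]
turn deg [-0.03  0.03 -0.  ]
mixer xy -24.6 74.9
```

```bash
python3 -m creep '[[[0,0,0,0,0,1,-1],[0,0,0,0,0,1.5,-1],[0,0,0,0,0,1.5,-1],[0,0,0,0,0,1.5,-1],[0,0,0,0,0,1.5,-1],[0,0,0,0,0,1,-1],[0,0,0,0,0,1,-1],[0,0,0,0,0,0,-1],[0,0,0,0,0,0,-1],[0,0,0,0,0,0,-1]]]' | grep -E "pos|force"
python3 look.py m
```

```text
tcp_pos: [0.4778, 0.1078, 0.1053]
ft_force: [-0.2, 0.6, 1.4]
t 20.4 tcp [0.4778 0.1078 0.1053] shift cm [-11.08   0.14  -1.08] w 2.109219771944305e-06 F [-0.2  0.6  1.4]
turn deg [ 0.04 -0.02 -0.05]
mixer xy -24.1 74.8
```

View pics/scene_m.png

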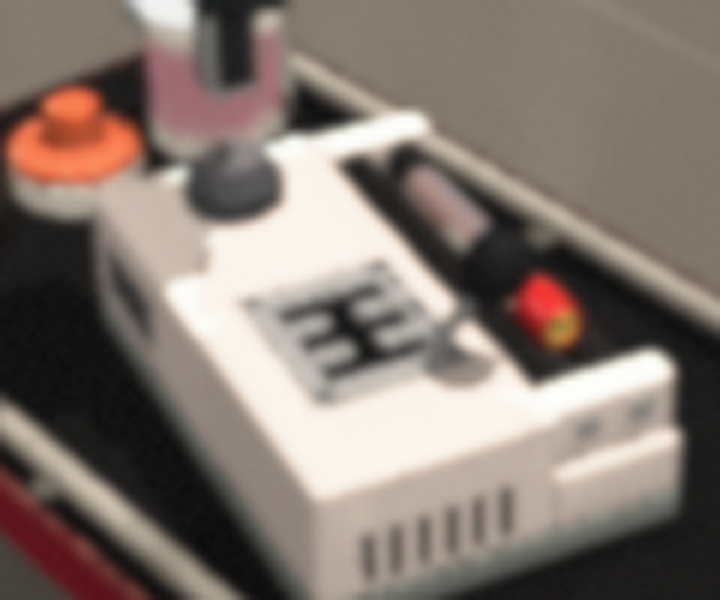

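```bash
python3 -c "
from h import *
f=lambda X:(proj('s',X)-[250,165]+.4)*6
print(f([.4778,.1078,.1053]), f([.4770,.1082,.096]), f(M0+EX*-.025+EY*.075+np.array([0,0,.09])))
"
python3 - <<'E'
import cv2
a=cv2.imread('pics/scene_m.png')[0:300,100:350]; cv2.imwrite('pics/m2.png',cv2.resize(a,None,fx=2,fy=2))
E
```

```text
[232.77682676 130.29562185] [231.82804095 150.46907194] [232.51254345 163.17272359]
```

View pics/m2.png

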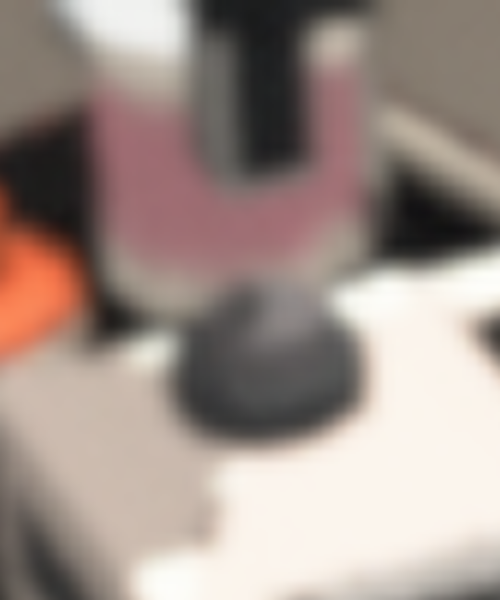

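```bash
python3 -c "
from h import *
f=lambda X:(proj('s',X)-[250,165]+.4)*6
print('l',f([.4421,-.0338,.1945]),'d',f([.462,-.0387,.19]),'f',f([.4466,-.035,.1098]),'j',f([.467,-.0402,.1098]),f([.467,-.0402,.1268]))
"
python3 look.py n
```

```text
l [389.78952463 101.8058989 ] d [444.53719363  98.79311734] f [406.01652457 306.03883188] j [459.06887454 290.25956731] [458.97332546 250.6651122 ]
t 20.5 tcp [0.4778 0.1078 0.1052] shift cm [-11.08   0.14  -1.08] w -0.0002585799794892329 F [-0.6  0.   1. ]
turn deg [ 0.04 -0.01 -0.05]
mixer xy -24.1 74.8
```

View pics/scene_n.png

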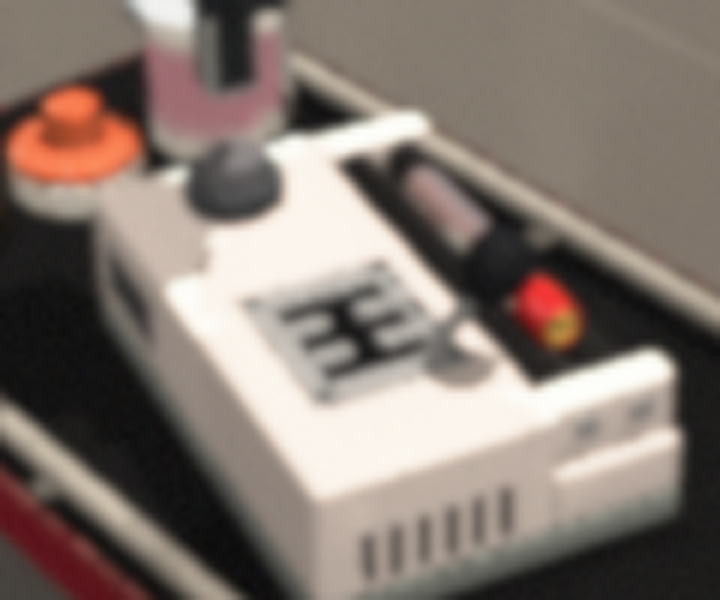

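In every frame the tips appear about 17–20 mm above the reported TCP. That explains the poor squeeze earlier: the pads were on the top half of the knob. So the forward nudge also pressed high and may have slid over. Before pressing start, I'll redo the home check lower down.

```bash
python3 -m creep '[[[0,0,0,0,0,-2,-1],[0,0,0,0,0,-3,-1],[0,0,0,0,0,-2,-1],[0,0,0,-2,-0.2,0,-1],[0,0,0,-2.5,-0.2,0,-1],[0,0,0,-2.5,-0.2,0,-1],[0,0,0,-2.5,-0.2,0,-1],[0,0,0,-2.5,-0.2,0,-1],[0,0,0,-2.5,0,0,-1],[0,0,0,0,0,0,-1]]]' | grep -E "pos|force"
python3 -m creep '[[[0,0,0,0,0,1,-1],[0,0,0,0,0,1.5,-1],[0,0,0,0,0,1.5,-1],[0,0,0,0,0,1.5,-1],[0,0,0,0,0,1.5,-1],[0,0,0,0,0.4,1,-1],[0,0,0,0,0.5,0.3,-1],[0,0,0,0,0.5,0,-1],[0,0,0,0,0,0,-1],[0,0,0,0,0,0,-1]]]' | grep -E "pos|force"
python3 look.py o
```

```text
tcp_pos: [0.4317, -0.0331, 0.175]
ft_force: [1.1, 0.5, 0.2]
tcp_pos: [0.4462, -0.0339, 0.0923]
ft_force: [0.8, -0.4, -0.5]
t 22.6 tcp [ 0.4462 -0.0339  0.0923] shift cm [ 3.43 -0.27 -2.37] w -0.00013511672432209277 F [ 0.8 -0.4 -0.5]
turn deg [ 0.04 -0.01 -0.06]
mixer xy -20.1 -70.3
```

View pics/scene_o.png

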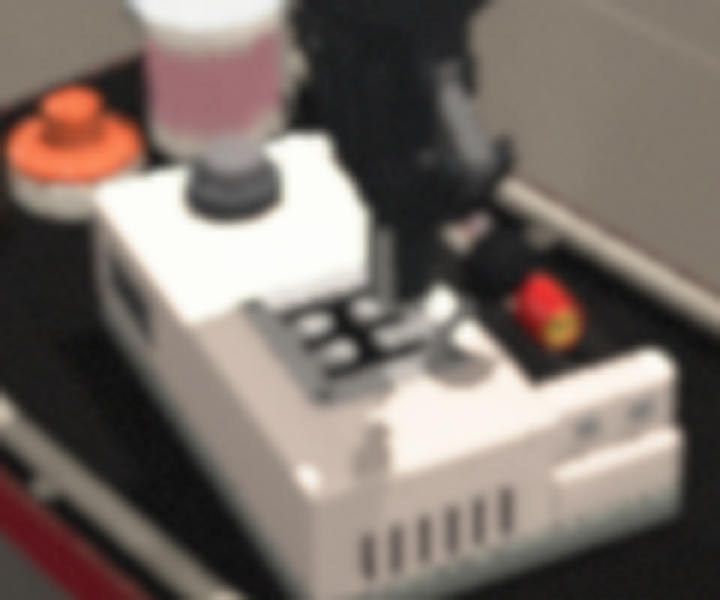

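```bash
python3 -m creep '[[[0,0,0,0,0.2,0,-1],[0,0,0,0,0.2,0,-1],[0,0,0,0,0.2,0,-1],[0,0,0,0,0.2,0,-1],[0,0,0,0,0.2,0,-1],[0,0,0,0,0.1,0,-1],[0,0,0,0,0.1,0,-1],[0,0,0,0,0,0,-1],[0,0,0,0,0,0,-1],[0,0,0,0,0,0,-1]]]' | grep -E "pos|force"
python3 -m creep '[[[0,0,0,0,0.1,0,-1],[0,0,0,0,0.1,0,-1],[0,0,0,0,0.1,0,-1],[0,0,0,0,0,0,-1],[0,0,0,0,0,0,-1],[0,0,0,0,0,0,-1],[0,0,0,0,0,0,-1],[0,0,0,0,0,0,-1],[0,0,0,0,0,0,-1],[0,0,0,0,0,0,-1]]]' | grep -E "pos|force"
python3 look.py p
```

```text
tcp_pos: [0.4575, -0.0367, 0.0918]
ft_force: [-0.4, 0.7, 0.6]
tcp_pos: [0.4596, -0.0373, 0.0916]
ft_force: [-5.9, 1.7, -0.3]
t 24.7 tcp [ 0.4596 -0.0373  0.0916] shift cm [ 3.43 -1.65 -2.44] w -6.528528606191805e-08 F [-5.9  1.7 -0.3]
turn deg [-0.12  0.03 -0.03]
mixer xy -6.3 -70.4
```

View pics/scene_p.png

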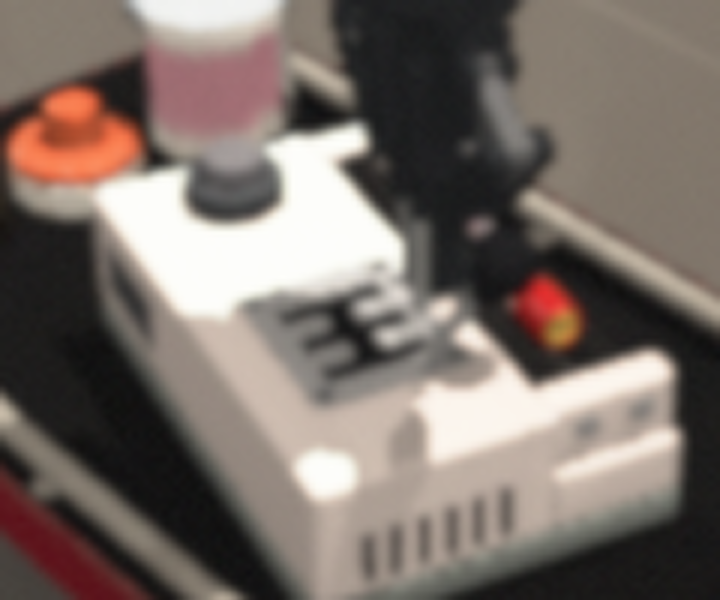

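```bash
python3 -m creep '[[[0,0,0,0,0.1,0,-1],[0,0,0,0,0.1,0,-1],[0,0,0,0,0,0,-1],[0,0,0,0,0,0,-1],[0,0,0,0,0,0,-1],[0,0,0,0,0,0,-1],[0,0,0,0,0,0,-1],[0,0,0,0,0,0,-1],[0,0,0,0,0,0,-1],[0,0,0,0,0,0,-1]]]' | grep -E "pos|force"
python3 -m creep '[[[0,0,0,0,-1,0,-1],[0,0,0,0,-1,0,-1],[0,0,0,0,-0.5,0,-1],[0,0,0,0,0,-2,-1],[0,0,0,0,0,-2,-1],[0,0,0,0,0,-2,-1],[0,0,0,0,0,-2,-1],[0,0,0,2,0.3,0,-1],[0,0,0,2,0.3,0,-1],[0,0,0,2,0.3,0,-1]]]' | grep -E "pos|force"
python3 look.py q
python3 -c "
from h import *
go(M0+EX*-.025+EY*.075+np.array([0,0,.096]))"
```

```text
tcp_pos: [0.4604, -0.0376, 0.0914]
ft_force: [-10.9, 4.3, -1.4]
tcp_pos: [0.4622, 0.0248, 0.1721]
ft_force: [0.3, 0.0, -0.0]
t 26.8 tcp [0.4622 0.0248 0.1721] shift cm [-2.65 -0.39  5.6 ] w -6.600830442368362e-05 F [ 0.3  0.  -0. ]
turn deg [ 0.04 -0.01 -0.06]
mixer xy -18.9 -9.5
t 26.9 tcp [0.4625 0.0264 0.1718] shift cm [ 8.28 -0.58  7.59] w 0.000207694078432243 F [-0.3  0.2 -0.9]
turn deg [ 0.04 -0.07  0.12]
mixer xy -19.0 -7.9
```

View pics/scene_q.png

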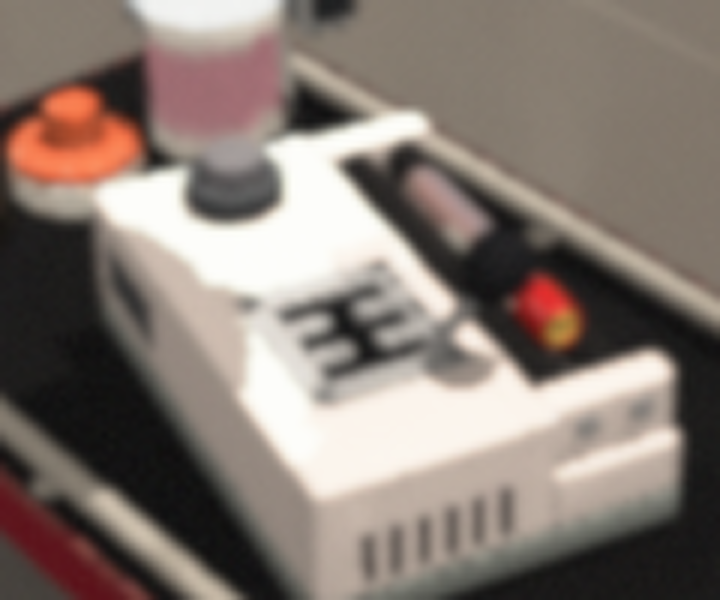

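The lever is firmly home: 12 N gave less than 1 mm of movement, and the knob stays at (503,262). Next I'll press the start button, going by force.

```bash
python3 -m creep '[[[0,0,0,2,-0.2,0,-1],[0,0,0,2,-0.2,0,-1],[0,0,0,2,-0.2,0,-1],[0,0,0,2.1,0,0,-1],[0,0,0,0,0,1,-1],[0,0,0,0,0,2,-1],[0,0,0,0,0,2,-1],[0,0,0,0,0,1.5,-1],[0,0,0,0,0,0.5,-1],[0,0,0,0,0,0,-1]]]' | grep -E "pos|force"
python3 -m creep '[[[0,0,0,0,0,0.3,-1],[0,0,0,0,0,0.3,-1],[0,0,0,0,0,0.3,-1],[0,0,0,0,0,0.2,-1],[0,0,0,0,0,0.1,-1],[0,0,0,0,0,0.1,-1],[0,0,0,0,0,0,-1],[0,0,0,0,0,0,-1],[0,0,0,0,0,0,-1],[0,0,0,0,0,0,-1]]]' | grep -E "pos|force"
python3 look.py r
```

```text
tcp_pos: [0.4754, 0.1035, 0.1015]
ft_force: [-0.8, 0.9, -0.0]
tcp_pos: [0.4756, 0.1041, 0.0888]
ft_force: [-0.1, -0.4, -0.2]
t 28.9 tcp [0.4756 0.1041 0.0888] shift cm [-10.68   0.26  -2.71] w -0.0001977261134398553 F [-0.1 -0.4 -0.2]
turn deg [ 0.    0.01 -0.04]
mixer xy -25.3 70.7
```

View pics/scene_r.png

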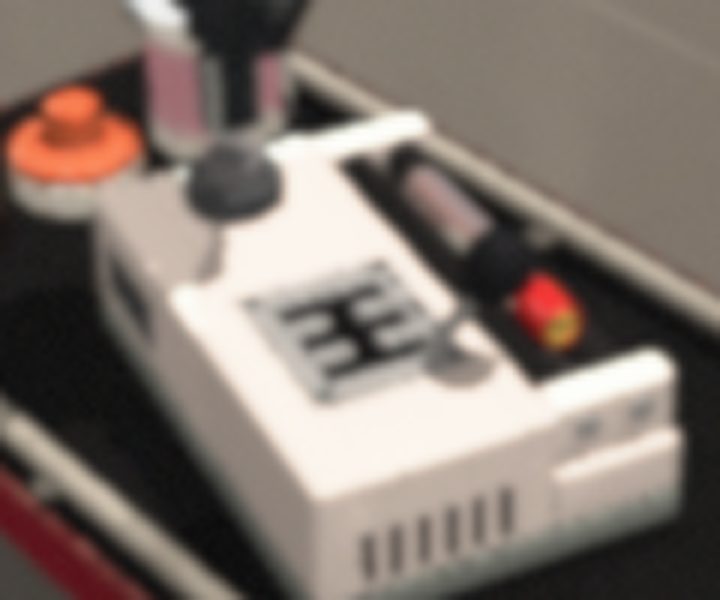

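```bash
python3 -m creep '[[[0,0,0,0.4,0,0.2,-1],[0,0,0,0,0,0.2,-1],[0,0,0,0,0,0.2,-1],[0,0,0,0,0,0.2,-1],[0,0,0,0,0,0.1,-1],[0,0,0,0,0,0.1,-1],[0,0,0,0,0,0,-1],[0,0,0,0,0,0,-1],[0,0,0,0,0,0,-1],[0,0,0,0,0,0,-1]]]' | grep -E "pos|force"
python3 -m creep '[[[0,0,0,0,0,0.1,-1],[0,0,0,0,0,0.1,-1],[0,0,0,0,0,0.1,-1],[0,0,0,0,0,0.1,-1],[0,0,0,0,0,0,-1],[0,0,0,0,0,0,-1],[0,0,0,0,0,0,-1],[0,0,0,0,0,0,-1],[0,0,0,0,0,0,-1],[0,0,0,0,0,0,-1]]]' | grep -E "pos|force"
```

```text
tcp_pos: [0.4766, 0.108, 0.0789]
ft_force: [-0.5, -0.1, 0.0]
tcp_pos: [0.4766, 0.108, 0.0748]
ft_force: [-0.2, 0.8, 1.7]
```

```bash
python3 -m creep '[[[0,0,0,0,0,0.1,-1],[0,0,0,0,0,0.1,-1],[0,0,0,0,0,0.1,-1],[0,0,0,0,0,0.1,-1],[0,0,0,0,0,0,-1],[0,0,0,0,0,0,-1],[0,0,0,0,0,0,-1],[0,0,0,0,0,0,-1],[0,0,0,0,0,0,-1],[0,0,0,0,0,0,-1]]]' | grep -E "pos|force"
python3 -m creep '[[[0,0,0,0,0,0.1,-1],[0,0,0,0,0,0.1,-1],[0,0,0,0,0,0.1,-1],[0,0,0,0,0,0,-1],[0,0,0,0,0,0,-1],[0,0,0,0,0,0,-1],[0,0,0,0,0,0,-1],[0,0,0,0,0,0,-1],[0,0,0,0,0,0,-1],[0,0,0,0,0,0,-1]]]' | grep -E "pos|force"
```

```text
tcp_pos: [0.4766, 0.108, 0.0708]
ft_force: [-1.0, -1.1, 4.0]
tcp_pos: [0.4767, 0.1081, 0.0689]
ft_force: [-7.8, -0.8, 39.0]
```

The force jumped from 4 N to 39 N, so the button is at the bottom of its travel. I'll release it and clear the arm away.

```bash
python3 -m creep '[[[0,0,0,0,0,-0.5,-1],[0,0,0,0,0,-1,-1],[0,0,0,0,0,-2,-1],[0,0,0,0,0,-2,-1],[0,0,0,0,0,-2,-1],[0,0,0,0,0,-2,-1],[0,0,0,0,0,-2,-1],[0,0,0,2,-1,-1,-1],[0,0,0,3,-1,0,-1],[0,0,0,3,-1,0,-1]]]' | grep -E "pos|force"
python3 -m creep '[[[0,0,0,3,-1.5,0,-1],[0,0,0,3,-1.5,0,-1],[0,0,0,3,-1.5,0,-1],[0,0,0,3,-1.5,0,-1],[0,0,0,3,-1.5,0,-1],[0,0,0,3,-1.5,0,-1],[0,0,0,3,-1.5,0,-1],[0,0,0,3,-1.5,0,-1],[0,0,0,0,0,0,-1],[0,0,0,0,0,0,-1]]]' | grep -E "pos|force"
python3 look.py s; python3 -c "
from bench import cams
import cv2
cv2.imwrite('pics/tfull.png',cams.get_image('top')['frame'][:,:,::-1])"
```

```text
tcp_pos: [0.467, 0.1938, 0.1935]
ft_force: [0.3, -0.1, -0.2]
tcp_pos: [0.4092, 0.4551, 0.1926]
ft_force: [0.4, -0.3, 0.5]
t 35.0 tcp [0.4092 0.4551 0.1926] shift cm [-43.08  15.26   7.69] w 0.00025888100034149824 F [ 0.4 -0.3  0.5]
turn deg [-0.01  0.04  0.01]
mixer xy -175.4 394.8
```

View pics/scene_s.png

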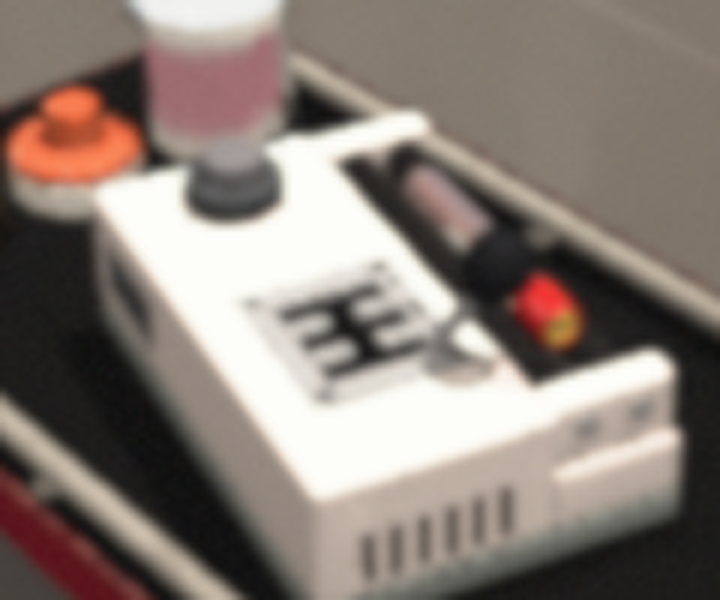

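View pics/top_s.png

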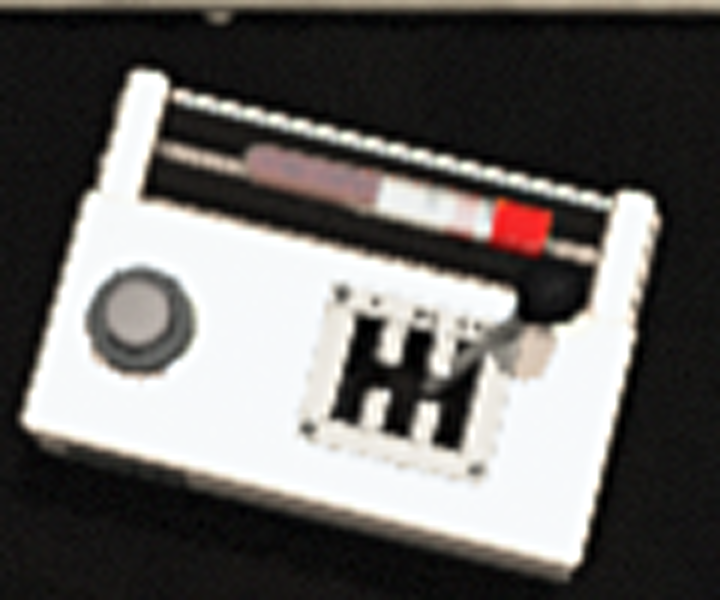

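View pics/tfull.png

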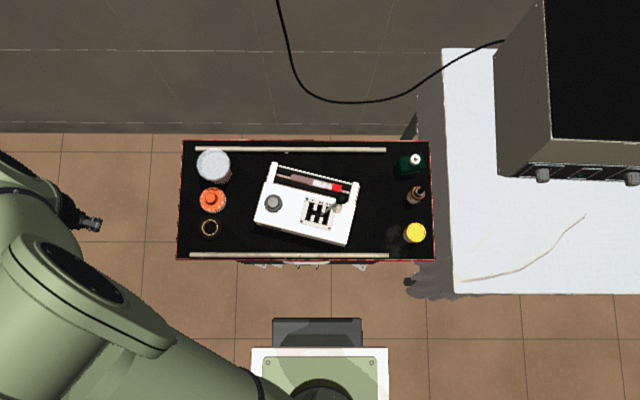

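The top view shows the stem in the third forward slot, with the knob at about (552,290). The button is up at (138,308), the tube is on the rollers, and the bystanders are unmoved. I'll check the lever angles numerically, then hand in.

```bash
python3 -c "
from h import *
k=tri([('t',np.array([250+552/6,150+290/6])-.4),('s',np.array([250+503/6,165+260/6])-.4)])
d=k.x-M0-(EX*-.0222+EY*-.030); x,y,z=d@EX,d@EY,d[2]-.02
print(k.x,k.fun.round(1),'knob rel gate',x,y,'fore',np.arctan2(x,z),'across',np.arctan2(-y,z), 'r',np.sqrt(x*x+y*y+z*z))
from bench import ticket
print(ticket.hand_in())"
```

```text
[ 0.48173882 -0.04640973  0.11915928] [ 0.1 -0.2 -0.2  0.1] knob rel gate 0.0395797242551669 -0.04379978498732002 fore 0.379776002077996 across 0.415939798116731 r 0.11540163788024764
the job is handed in; nothing more can be done
None
```

I moved the lever right along the neutral channel into the third lane and forward to the end of the third slot. Then I pressed the start button to the bottom and released it, and handed in at about 35 s. No verdict was reported.

**Lever:** The last pictures show the stem in the third forward slot. The knob measures 40 mm forward and 44 mm right of the gate's middle, which is home by the figures given. A 12 N push against the end moved it less than 1 mm.

**Start button:** The force jumped from 4 N to 39 N at the bottom. The button is up again in the last picture. I judged the press by force and travel only, with no picture of it held down.

**Surroundings:** The tube lies on the rollers, and the things round the mixer look unmoved by eye. The arm is clear of everything.

**What went wrong:** The fingertips sit about 17–20 mm higher than the reported tool position.
- **First grip:** It caught only the top of the knob (16 mm opening, 33 N upward), and the knob slid forward out of the jaws. The lever was already in the third lane, so it went into the third slot.
- **First home check:** The fingers pressed too high and slipped, so I repeated it lower down before pressing start.

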